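# Clear the bread bin's lid and hold it open

## Task

Two spice jars, one red and one green, have been left on the lid of the bread bin: stand them, in either order, on the little spice shelf beside the two jars already there, so that all four make one straight, neat row along the board with about a finger's width between neighbours. Then lift the bin's lid by its steel handle to 45 degrees and keep holding it there so that I can put the bread in: the lid has no stay and drops shut, so finish with the handle still in the gripper. Leave everything else on the worktop where it is.

Things in the scene. Friction and masses are not known exactly. Their poses are not given: they have to be found in the camera images.
- bread_bin: cream steel bread bin, fixed, on the left or right of the worktop: 220 mm deep (its x), 320 wide (its y), 130 high without lid; origin at the centre of its underside, x from its front (handle side) to its back (hinge side). Its maple lid is 12 mm thick, so when shut the lid's top is 142 mm above the origin; it overhangs the front by 4 mm
- lid_hinge (a point): middle of the lid's hinge line, on the bin's back rim 130 mm above the worktop and 110 mm behind the bin's origin; the line runs along the bin's y
- lid (a joint): lid angle in rad: 0 shut (level), growing as its front edge rises towards the back; 0.785 is 45 degrees, 1.75 fully open. The hinge is free (no spring, no stay): the lid, about 0.7 kg with its handle, falls shut when let go and needs about 2 to 5 N of lift at the handle
- lid_handle (a point): steel bow handle on the lid's front edge, in the lid's plane: round bar 12 mm thick, along the bin's y, 150 mm long between two arms. The point is the bar's middle, 264 mm from the hinge line (6 mm above it when shut). Clear gap bar to lid edge 34 mm, bar to bin front 38 mm, between the arms 138 mm
- spice_shelf: little maple shelf on wire legs, fixed, on the other side from the bin: board 130 mm deep (its x), 290 long (its y), top 80 mm above the origin, which lies on the worktop under the board's middle. The row runs along the board's middle line (its y axis, x = 0): yellow and brown jars stand near its -y end, brown nearer the middle; the rest towards +y is empty
- jar_red: glass spice jar, a cylinder 46 mm in diameter and 98 mm tall with a black screw cap (the top 22 mm), about 0.13 kg; origin at the centre of its underside, z up. Red contents. It starts upright on the bin's lid
- jar_green: glass spice jar, a cylinder 46 mm in diameter and 98 mm tall with a black screw cap (the top 22 mm), about 0.13 kg; origin at the centre of its underside, z up. Green contents. It starts upright on the bin's lid
- jar_yellow: glass spice jar, a cylinder 46 mm in diameter and 98 mm tall with a black screw cap (the top 22 mm), about 0.13 kg; origin at the centre of its underside, z up. Yellow contents. It stands at the -y end of the spice shelf's row and stays there
- jar_brown: glass spice jar, a cylinder 46 mm in diameter and 98 mm tall with a black screw cap (the top 22 mm), about 0.13 kg; origin at the centre of its underside, z up. Brown contents. It stands on the spice shelf about 60 mm to the +y side of the yellow jar and stays there; the two jars are to follow it on its +y side
- mug: blue mug, 82 mm across, 92 mm tall, with a handle; stands at the middle of the back, to be left alone; origin under its centre
- oil_bottle: green glass oil bottle, 62 mm across, 200 mm tall, on the right side of the worktop, to be left alone; origin under its centre
- plate_stack: stack of paper plates, 200 mm across, about 64 mm high, on the left side of the worktop, to be left alone; origin under its centre
- cup_stack: stack of clear cups, 76 mm across, about 160 mm tall, on the left side, to be left alone; origin under its centre
- tea_tin: green tin, 84 mm across, 120 mm tall, on the right side of the worktop, to be left alone; origin under its centre
Mind the look-alikes: they are no part of the job. What is shaped like the jar_brown but blue is not meant.

How it is judged:
On the way, in this order (a step that is already met when the one before it is completed fails the run):
1. the red and the green jar stand released on the spice shelf, in one row with the yellow and the brown jar (z of jar_red in the frame of spice_shelf between 0.074 and 0.088 m and angle between each of jar_red, jar_green, jar_yellow, jar_brown's own z axis and vertical below 0.12 rad and x of jar_red in the frame of spice_shelf between -0.013 and 0.013 m and linear speed of each of jar_red, jar_green, jar_yellow, jar_brown below 0.03 m/s and contact force between the fingers and jar_red below 0.3 N and z of jar_green in the frame of spice_shelf between 0.074 and 0.088 m and x of jar_green in the frame of spice_shelf between -0.013 and 0.013 m and contact force between the fingers and jar_green below 0.3 N and z of jar_yellow in the frame of spice_shelf between 0.074 and 0.088 m and x of jar_yellow in the frame of spice_shelf between -0.013 and 0.013 m and contact force between the fingers and jar_yellow below 0.3 N and z of jar_brown in the frame of spice_shelf between 0.074 and 0.088 m and x of jar_brown in the frame of spice_shelf between -0.013 and 0.013 m and contact force between the fingers and jar_brown below 0.3 N and ((horizontal distance between jar_red and jar_brown below 0.078 m and horizontal distance between jar_green and jar_red below 0.078 m and horizontal distance between jar_green and jar_brown above 0.085 m) or (horizontal distance between jar_green and jar_brown below 0.078 m and horizontal distance between jar_red and jar_green below 0.078 m and horizontal distance between jar_red and jar_brown above 0.085 m)) and value of joint lid below 0.1 rad), for 0.2 s.
2. the lid is held by its handle at about 45 degrees (value of joint lid between 0.698 and 0.873 rad and contact force between the fingers and lid_c2 above 1 N), for 0.3 s.
At the end, for the whole second after the job is handed in: Fingers holding the handle (over 1 N), lid still at 45 ± 5 degrees, nothing leaning on the bin. All four jars upright on the shelf, released, within 13 mm of the board's middle line, neighbours at most 32 mm apart edge to edge, red and green following brown in either order (all of step 2 and velocity of joint lid between -0.05 and 0.05 rad/s and z of jar_red in the frame of spice_shelf between 0.074 and 0.088 m and angle between each of jar_red, jar_green, jar_yellow, jar_brown's own z axis and vertical below 0.12 rad and x of jar_red in the frame of spice_shelf between -0.013 and 0.013 m and linear speed of each of jar_red, jar_green, jar_yellow, jar_brown below 0.03 m/s and contact force between the fingers and jar_red below 0.3 N and z of jar_green in the frame of spice_shelf between 0.074 and 0.088 m and x of jar_green in the frame of spice_shelf between -0.013 and 0.013 m and contact force between the fingers and jar_green below 0.3 N and z of jar_yellow in the frame of spice_shelf between 0.074 and 0.088 m and x of jar_yellow in the frame of spice_shelf between -0.013 and 0.013 m and contact force between the fingers and jar_yellow below 0.3 N and z of jar_brown in the frame of spice_shelf between 0.074 and 0.088 m and x of jar_brown in the frame of spice_shelf between -0.013 and 0.013 m and contact force between the fingers and jar_brown below 0.3 N and ((horizontal distance between jar_red and jar_brown below 0.078 m and horizontal distance between jar_green and jar_red below 0.078 m and horizontal distance between jar_green and jar_brown above 0.085 m) or (horizontal distance between jar_green and jar_brown below 0.078 m and horizontal distance between jar_red and jar_green below 0.078 m and horizontal distance between jar_red and jar_brown above 0.085 m)) and contact force between each of jar_red, jar_green, jar_yellow, jar_brown, mug, oil_bottle, plate_stack, cup_stack, tea_tin and bread_bin below 0.2 N); the arm keeps its last pose, push and grip.
It fails at once if one of the two jars already on the spice shelf is shifted more than 15 mm or knocked over (distance of any of jar_yellow, jar_brown from where it was at the start of the episode above 0.015 m or angle between any of jar_yellow, jar_brown's own z axis and vertical above 0.35 rad).
It fails at once if the mug, oil bottle, plate stack, cup stack or tea tin is shifted more than 25 mm or knocked over (distance of any of mug, oil_bottle, plate_stack, cup_stack, tea_tin from where it was at the start of the episode above 0.025 m or angle between any of mug, oil_bottle, plate_stack, cup_stack, tea_tin's own z axis and vertical above 0.35 rad).
It fails at once if the red or the green jar is knocked over (angle between any of jar_red, jar_green's own z axis and vertical above 1 rad).
It also fails if it takes over 72 s, if anything falls off the work surface, if the arm or the gripper's body presses on something with over 40 N, if the wrist force passes 120 N, or if a joint passes its speed limit or range.

## Robot

A 6-joint arm with a two-finger parallel gripper is mounted at the origin on the work surface. World frame = base frame: x ahead of the robot, y to its left, z up, the work surface at z = 0. Lengths are in m, angles in rad, forces in N, time in s.
With the tool pointing down it reaches from about 0.325 to 1 m from the base axis. Payload 5.1 kg.
Tool frame: the origin (TCP) lies on the front face of the gripper's body, between the roots of the fingers; the fingertips stand 73 mm ahead of it and the grasp point (between the pads) lies r.grasp_offset ahead of it (r.grasp_offset is the distance from the TCP to the grasp point, in m); z points along the fingers, x is the direction in which the jaws open and shut, and the axes are right-handed (so a half turn about z gives the same grasp; the last joint's range is limited). The gripper opens to 85 mm and grips with 20 to 120 N. Pads are 22 mm wide; open, the fingers measure 114 mm over their backs; the gripper's body (76 mm by 85 mm) begins 54 mm behind the grasp point. The pads swing forward as they close: fully open they stand 13 mm farther back than shut.
Start: joints at [1.199, 0.124, 1.65, -0, 1.367, -0.083], TCP at [0.185, 0.623, 0.304] pointing down, gripper open.
Joint ranges: [-2.61, 2.61], [-1.02, 2.33], [0.03, 2.71], [-1.35, 4.49], [0.32, 2.68], [-2.91, 2.91]. Speed limits (rad/s): [2.57, 2.57, 3.14, 3.14, 3.14, 3.14].

## Interface

Orientations are given as a rotation vector (axis times angle).
In Python, from plant import telemetry, snapshot, get_calibration, r, look_for, mark_of gives the robot as it stands. The module is installed in compiled form; this text tells all that it offers.
- The arm moves only by the tool carry_out, never from a script. Its argument "motion" is a list of rows, each a list of 3 entries, a list of its own where there are three numbers: the opening, from 0 (shut) to 1 (fully open), then the shift along the tool's x, y, z normalised to -1 to 1, where 1 is 1000 mm, then the turn, a rotation vector about the tool's x, y, z normalised to -1 to 1, where 1 is 180 degrees. A call has 1 to 12 rows; each row is the pose to reach, as a shift and turn from the pose commanded when the call began, along the tool's axes at that moment, turning the shorter way round; what a row does not reach only later rows make up. A row lasts 1/10 s, in which the tool goes at most 50 mm and 8.59 degrees, less where a joint would pass 70% of its speed; a pose out of reach is approached as far as the arm can. A call with a number of a shift or a turn outside -1 to 1 is refused whole. A call with a gripper value outside its range is refused whole. The fingers move at their own pace and stop on an object; "newtons" is the grip in N (left out, the last holds). Time passes only in rows, so rows that repeat a pose let the fingers close. It gives the time, the measured TCP pose, the force and the opening at its end, in the units of the state.
- telemetry.read_state(): the state, without advancing time (a new reading comes with each control period).
- snapshot(name): name is "scene" or "side" or "wrist"; returns the picture (400x640x3 uint8, blue, green, red); there is no depth.
- get_calibration(name): a dict with "camera_matrix" (3x3 intrinsics, pixels), "T" (4x4, takes a point from camera to world coordinates). Camera axes: x right, y up, looking along -z (the intrinsics and any distortion apply to the point x, -y, -z); pixel columns grow to the right and rows downward; lengths in m; the calibration is good to about 2 mm. A picture is of the moment at which its call begins: read the wrist's pose just before it. get_calibration takes no time and is no camera call; for the wrist camera it gives the pose at the moment of the call.
- r.job_done(): hands the job in, once; it reports no verdict.
Trained networks look in the newest picture that a camera, given by its name, has taken for a name from the list of things; names that differ only in an ending like _2 or _b are one class to them, and where a whole thing is asked for, a point or a joint stands for the part that bears it (a point fixed in the world has none). Each returns a list of dicts, best first, with "p" (0 to 1); they miss things now and then, are a little off and sometimes report something else, mostly with a low value. They report only what shows in the picture. A call takes as long as a camera call. They do not tell look-alikes from the thing itself.
- look_for(camera, name): "centre" ([x, y, z] in m, in world coordinates, good to about 4 mm: the middle of the surface that is visible of it).
- mark_of(camera, name): "centre" ([x, y, z] in m, in world coordinates, good to about 4 mm: a listed point, or the origin of a listed thing).
The state is a dict: "clock": time; "joint_pos": joint angles; "joint_vel": joint speeds; "tau": joint torques, N m; "ee_pos": TCP position; "tcp_rot": TCP orientation; "ft_force": force on the tool from outside, world axes, zero at the start; "moment": the same for the moment, N m; "gripper_width": finger opening in m.
Only numpy, scipy, OpenCV 4.12 (cv2) and the standard library are available. Lean on these libraries where they do the work, as an engineer would, in place of code of your own. Each camera call takes 0.05 s, during which the arm holds its last target.

## Working session

There is one attempt and no reset: what is moved stays moved. The work goes in short steps, Python scripts to look and compute and a tool call to move; the robot and the scene stay as the last step left them, time stands still between calls to the robot, and variables do not carry over. Pictures are saved under pics/ and viewed, and the job is handed in when it is done.

Besides the shell and the picture viewer there is one more tool, called after ">>>" by a JSON object that holds its "op" and its "data". carry_out: Moves the arm, as the interface text tells. Its arguments: {"type":"object","properties":{"motion":{"type":"array","items":{"type":"array"}},"newtons":{"type":"number"}},"required":["motion"]}

```bash
mkdir -p pics
cat > a.py <<'E'
from plant import telemetry, snapshot, get_calibration, r, look_for, mark_of
import cv2, numpy as np
s=telemetry.read_state(); print(s, r.grasp_offset)
for c in ["scene","side","wrist"]:
    im=snapshot(c); cv2.imwrite(f"pics/{c}0.png",im)
    if c!="wrist":
        for n in ["bread_bin","lid_hinge","lid_handle","spice_shelf","jar_red","jar_green","jar_yellow","jar_brown","mug","oil_bottle","plate_stack","cup_stack","tea_tin"]:
            print(c,n,[(np.round(d["centre"],3).tolist(),round(d["p"],2)) for d in mark_of(c,n)[:4]])
E
python3 a.py
```

```text
{'clock': 0.0, 'joint_pos': array([ 1.19935339e+00,  1.24501186e-01,  1.65169075e+00,  5.43782214e-06,
        1.36749316e+00, -8.26127383e-02]), 'joint_vel': array([-0.00063299, -0.00154715, -0.00123141,  0.00040282, -0.00156211,
        0.00031395]), 'tau': array([ 2.46924428e-04, -4.23606563e+01, -3.65457630e+01, -1.18258354e-04,
        6.85889696e-03, -4.32853574e-05]), 'ee_pos': array([0.18500561, 0.62263042, 0.3026455 ]), 'tcp_rot': array([ 2.51712768,  1.87795874, -0.00279104]), 'ft_force': array([ 0.08636506, -0.31981965, -0.5627164 ]), 'moment': array([ 0.01514223, -0.07256337,  0.00277973]), 'gripper_width': 0.08504946458601358} 0.0539
scene bread_bin [([0.602, -0.2, -0.0], 0.7)]
scene lid_hinge [([0.709, -0.2, 0.13], 0.74)]
scene lid_handle [([0.446, -0.201, 0.135], 0.74)]
scene spice_shelf [([0.57, 0.205, -0.002], 0.58)]
scene jar_red [([0.628, -0.283, 0.146], 0.86)]
scene jar_green [([0.594, -0.088, 0.139], 0.7)]
scene jar_yellow [([0.58, 0.103, 0.079], 0.87)]
scene jar_brown [([0.716, 0.21, -0.005], 0.67), ([0.58, 0.165, 0.08], 0.51)]
scene mug [([0.792, -0.034, 0.003]
[... 235 characters left out ...]
 bread_bin [([0.602, -0.196, 0.001], 0.83)]
side lid_hinge [([0.713, -0.203, 0.134], 0.67)]
side lid_handle [([0.45, -0.2, 0.135], 0.58)]
side spice_shelf [([0.57, 0.211, 0.005], 0.77)]
side jar_red [([0.634, -0.278, 0.144], 0.78), ([0.447, -0.203, 0.133], 0.59)]
side jar_green [([0.591, -0.089, 0.145], 0.55)]
side jar_yellow [([0.578, 0.103, 0.081], 0.74)]
side jar_brown [([0.717, 0.212, 0.002], 0.75), ([0.575, 0.169, 0.077], 0.68)]
side mug [([0.783, -0.032, 0.003], 0.56)]
side oil_bottle [([0.439, -0.501, 0.001], 0.79)]
side plate_stack [([0.589, 0.586, 0.0], 0.83)]
side cup_stack [([0.374, 0.518, -0.002], 0.95), ([0.448, -0.199, 0.135], 0.16)]
side tea_tin [([0.54, -0.498, -0.002], 0.7)]
```

View pics/scene0.png

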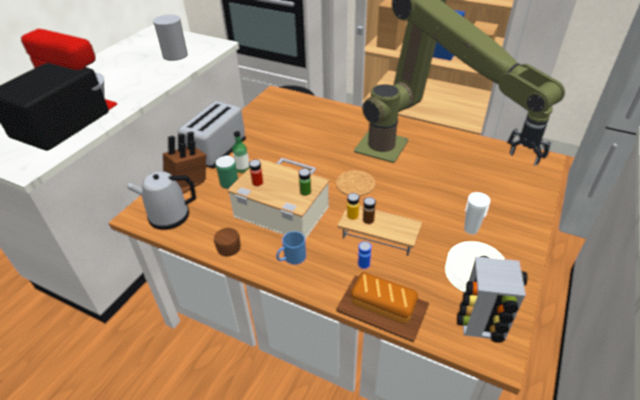

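View pics/side0.png

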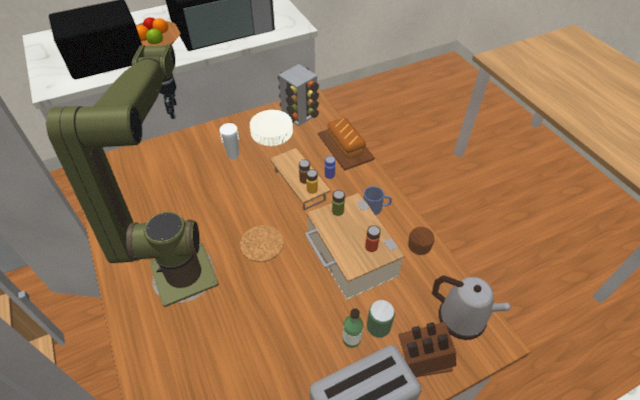

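View pics/wrist0.png

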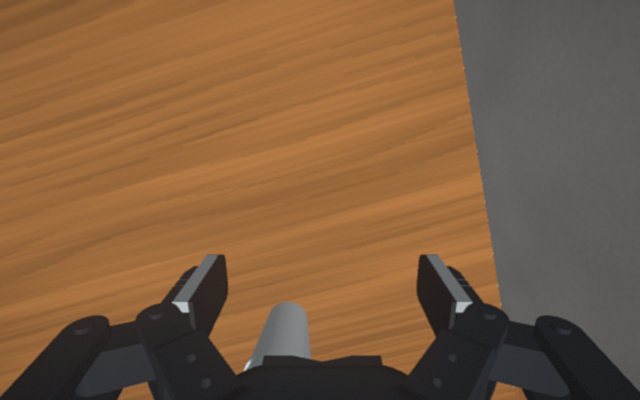

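The brown class has two candidates. The blue one at scene px (364,255) / side px (330,167) stands on the worktop at z≈0, so it is the look-alike. The brown one at scene (369,211) / side (305,171) stands on the shelf beside yellow, so it is the one meant. The jars to move are red at scene (256,173) and green at (305,182), both on the lid. I'll enlarge these areas to confirm and to find the edges.

Run:
```python
import cv2
a=cv2.imread("pics/scene0.png");b=cv2.imread("pics/side0.png")
cv2.imwrite("pics/c1.png",cv2.resize(a[140:270,220:430],None,fx=3.8,fy=3.8,interpolation=cv2.INTER_CUBIC))
cv2.imwrite("pics/c2.png",cv2.resize(b[140:300,260:420],None,fx=3.7,fy=3.7,interpolation=cv2.INTER_CUBIC))
```

```text
(no output)
```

View pics/c1.png

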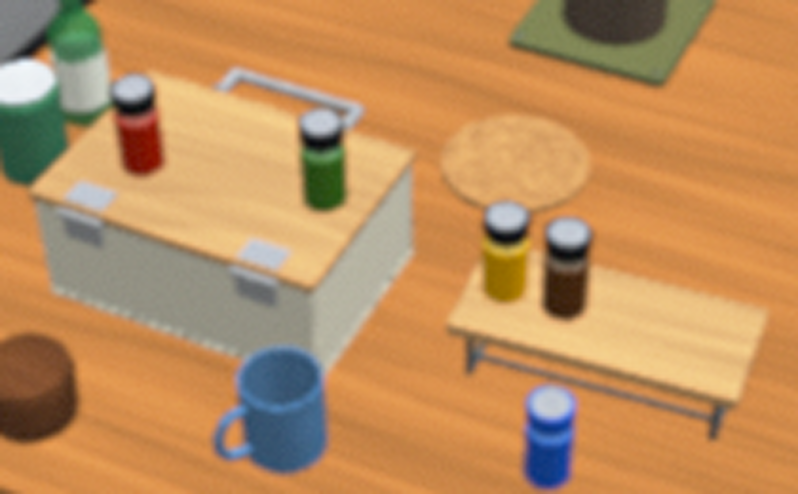

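View pics/c2.png

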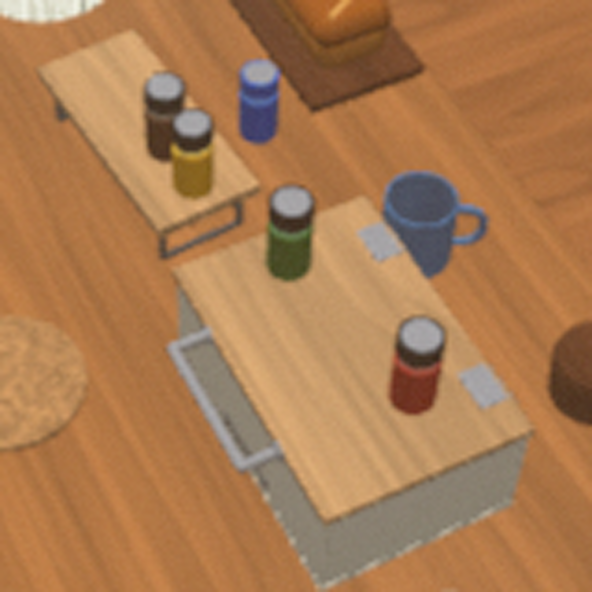

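```bash
cat > h.py <<'E'
from plant import telemetry, snapshot, get_calibration, r, look_for, mark_of
import cv2, numpy as np
from scipy.optimize import least_squares
from scipy.spatial.transform import Rotation as R
def ray(cam,uv,z,cal=None):
    c=cal or get_calibration(cam);K=np.array(c["camera_matrix"]);T=np.array(c["T"])
    d=np.linalg.inv(K)@[uv[0],uv[1],1.];d=T[:3,:3]@(d*[1,-1,-1]);o=T[:3,3]
    return o+d*(z-o[2])/d[2]
def proj(cam,p,cal=None):
    c=cal or get_calibration(cam);K=np.array(c["camera_matrix"]);T=np.array(c["T"])
    q=T[:3,:3].T@(np.asarray(p)-T[:3,3]);q=q*[1,-1,-1];q=K@q;return q[:2]/q[2]
def fitrect(P,Q):  # local xy -> world xy
    f=lambda v:np.concatenate([[np.cos(v[2])*p[0]-np.sin(v[2])*p[1]+v[0]-q[0],np.sin(v[2])*p[0]+np.cos(v[2])*p[1]+v[1]-q[1]] for p,q in zip(P,Q)])
    s=least_squares(f,[Q[0][0],Q[0][1],0]);return s.x,np.round(s.fun*1000,1)
E
python3 - <<'E'
from h import *
c=get_calibration("scene");print({k:v for k,v in c.items() if k!="T"})
s=lambda x,y:(220+x/3.8,140+y/3.8); t=lambda x,y:(260+x/3.7,140+y/3.7)
h,w=.065,.145
A=[ray("scene",s(*p),.08)[:2] for p in [(450,323),(738,393),(768,314)]]
B=[ray("side",t(*p),.08)[:2] for p in [(38,68),(135,32),(260,187),(160,226)]]
LA=[(h,-w),(h,w),(-h,w)];LB=[(-h,w),(h,w),(h,-w),(-h,-w)]
print(np.round(A,3),np.round(B,3))
for x in [(LA,A),(LB,B),(LA+LB,A+B)]: print("shelf",fitrect(*x))
# lid: x from -0.114 .. 0.110 
A=[ray("scene",s(*p),.142)[:2] for p in [(33,192),(310,288),(414,155)]]
B=[ray("side",t(*p),.142)[:2] for p in [(362,197),(532,430),(330,520),(176,270)]]
LA=[(.11,-.16),(.11,.16),(-.114,.16)];LB=[(.11,.16),(.11,-.16),(-.114,-.16),(-.114,.16)]
for x in [(LA,A),(LB,B),(LA+LB,A+B)]: print("lid",fitrect(*x))
E
```

```text
{'camera_matrix': array([[468.78668636,   0.        , 328.85588878],
       [  0.        , 468.78668636, 203.59773228],
       [  0.        ,   0.        ,   1.        ]])}
[[0.648 0.081]
 [0.616 0.363]
 [0.504 0.356]] [[0.495 0.348]
 [0.622 0.354]
 [0.644 0.069]
 [0.521 0.066]]
shelf (array([0.57155481, 0.21666021, 0.081899  ]), array([ 0.5, -3.5,  8.1,  3.7, -8.6, -0.3]))
shelf (array([0.57045277, 0.20935391, 0.0762635 ]), array([-0.2,  0.7,  2.2,  4.8,  2.4,  0.9, -4.4, -6.4]))
shelf (array([0.57087076, 0.21250444, 0.07936037]), array([-0.5, -7.8,  7.8, -0.6, -9. , -4.2, -0.2,  3.6,  2.1,  8.1,  3.3,
        4.3, -3.6, -3.4]))
lid (array([ 0.6080151 , -0.19005574, -0.01512267]), array([ 0.7, -1.6,  2. ,  0.5, -2.8,  1.1]))
lid (array([ 0.60174634, -0.20163646,  0.00600331]), array([ 3.2, -2.3,  3.7,  1.7, -3.3,  1.5, -3.6, -0.8]))
lid (array([ 0.60472902, -0.19688237, -0.00209555]), array([-0.5, -7. , -3.3, -4.9, -8.1, -7.2,  7.5,  1.5,  5.4,  5.5, -1.6,
        7.1,  0.6,  4.9]))
```

The crops confirm it: red and green caps are on the lid, brown and yellow jars are on the board, and the blue jar is on the worktop behind the board. The shelf yaw is about 0.078 rad, and yellow and brown lie on its axis to within about 3 mm. The bin yaw is about 0. I'll start with the green jar.

```bash
cat >> h.py <<'E'
def Rt(psi,tilt=0):
    # tool down, jaws along psi; tilt>0 leans tool z toward +psi direction (pointing forward)
    Rz=R.from_euler('z',psi); 
    M=np.array([[np.cos(tilt),0,np.sin(tilt)],[0,-1,0],[np.sin(tilt),0,-np.cos(tilt)]])
    return Rz*R.from_matrix(M)
def rel(p,rot,p0=None,R0=None):
    s=telemetry.read_state(); R0=R0 or R.from_rotvec(s["tcp_rot"]); p0=s["ee_pos"] if p0 is None else p0
    d=R0.inv().apply(np.array(p)-p0); w=(R0.inv()*rot).as_rotvec()/np.pi
    print("shift",np.round(d,4),"turn",np.round(w,4)); return d,w
E
python3 - <<'E'
from h import *
rel([.400,.30,.42],Rt(.078)); rel([.593,-.0885,.36],Rt(.078));rel([.593,-.0885,.268],Rt(.078))
E
```

```text
shift [-0.2485  0.298  -0.1161] turn [-0.      0.      0.3832]
shift [-0.566   0.5936 -0.0561] turn [-0.      0.      0.3832]
shift [-0.566   0.5936  0.0359] turn [-0.      0.      0.3832]
```

>>> {"op": "carry_out", "data": {"motion": [[1, [-0.03, 0.035, -0.02], [0, 0, 0.045]], [1, [-0.25, 0.298, -0.116], [0, 0, 0.383]], [1, [-0.25, 0.298, -0.116], [0, 0, 0.383]], [1, [-0.25, 0.298, -0.116], [0, 0, 0.383]], [1, [-0.25, 0.298, -0.116], [0, 0, 0.383]], [1, [-0.25, 0.298, -0.116], [0, 0, 0.383]], [1, [-0.25, 0.298, -0.116], [0, 0, 0.383]], [1, [-0.566, 0.594, -0.056], [0, 0, 0.383]], [1, [-0.566, 0.594, -0.056], [0, 0, 0.383]], [1, [-0.566, 0.594, -0.056], [0, 0, 0.383]], [1, [-0.566, 0.594, -0.056], [0, 0, 0.383]], [1, [-0.566, 0.594, -0.056], [0, 0, 0.383]]], "newtons": 30}}

```text
clock: 2.65
ee_pos: [0.4845, 0.1207, 0.382]
tcp_rot: [-3.139, -0.124, -0.002]
ft_force: [1.1, 0.0, 0.3]
gripper_width: 0.0854
```

Run:
```python
from h import *
s=telemetry.read_state();print(s["clock"],s["ee_pos"],s["tcp_rot"],s["ft_force"])
cal=get_calibration("wrist")
im=snapshot("wrist");cv2.imwrite("pics/w1.png",im)
for n in ["jar_green","jar_yellow","jar_brown","spice_shelf"]:
    print(n,[(np.round(d["centre"],3).tolist(),round(d["p"],2)) for d in mark_of("wrist",n)[:4]])
rel([.593,-.0885,.36],Rt(.078));rel([.593,-.0885,.268],Rt(.078))
```

```text
2.65 [0.4844782  0.12066781 0.38204051] [-3.13889463e+00 -1.23546793e-01 -1.81763465e-03] [1.10388874 0.00961072 0.2617894 ]
jar_green [([0.595, -0.094, 0.14], 0.91)]
jar_yellow [([0.581, 0.103, 0.082], 0.76)]
jar_brown [([0.575, 0.166, 0.081], 0.78), ([0.717, 0.204, 0.002], 0.62)]
spice_shelf [([0.565, 0.211, 0.001], 0.58)]
shift [0.0922 0.2191 0.0218] turn [-0.0001  0.      0.    ]
shift [0.0923 0.2191 0.1138] turn [-0.0001  0.      0.    ]
```

View pics/w1.png

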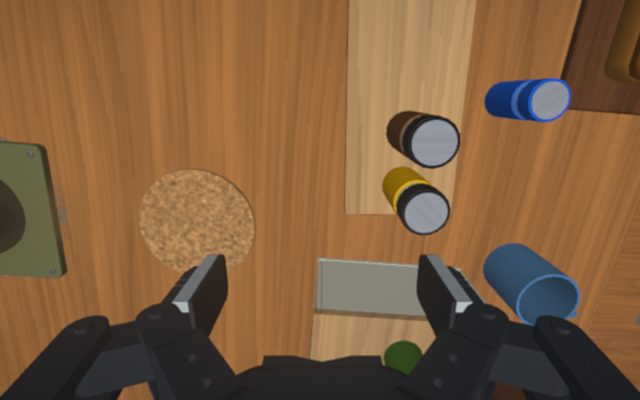

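The wrist view shows the brown cap at (435,141), the yellow cap at (423,210), the shelf's left edge at col ~347 and the bin's side edge at (320,260)-(420,265). I'll compute positions from these.

Run:
```python
from h import *
for n,uv,z in [("brown",(435,141),.178),("yellow",(424,211),.178),("shL0",(346,214),.08),("shL1",(348.5,0),.08),("shR0",(452,214),.08),("shR1",(474,0),.08),("lid1",(315,315),.142),("lid2",(420,318),.142),("lidL",(311,360),.142)]:
    print(n,np.round(ray("wrist",uv,z),4))
```

```text
brown [0.5747 0.17   0.178 ]
yellow [0.576  0.1076 0.178 ]
shL0 [0.5173 0.0639 0.08  ]
shL1 [0.497  0.2929 0.08  ]
shR0 [0.646  0.0739 0.08  ]
shR1 [0.6233 0.3027 0.08  ]
lid1 [ 0.4879 -0.0367  0.142 ]
lid2 [ 0.6063 -0.0315  0.142 ]
lidL [ 0.4876 -0.0996  0.142 ]
```

>>> {"op": "carry_out", "data": {"motion": [[1, [0.093, 0.222, 0.012], [0, 0, 0]], [1, [0.093, 0.222, 0.012], [0, 0, 0]], [1, [0.093, 0.222, 0.012], [0, 0, 0]], [1, [0.093, 0.222, 0.012], [0, 0, 0]], [1, [0.093, 0.222, 0.012], [0, 0, 0]], [1, [0.093, 0.222, 0.012], [0, 0, 0]]]}}

```text
clock: 3.5
ee_pos: [0.5956, -0.0931, 0.369]
tcp_rot: [3.139, 0.121, -0.001]
ft_force: [0.2, 0.5, 0.2]
gripper_width: 0.0855
```

Run:
```python
from h import *
s=telemetry.read_state();print(s["clock"],s["ee_pos"],s["tcp_rot"],s["ft_force"])
im=snapshot("wrist");cv2.imwrite("pics/w2.png",im)
for n in ["jar_green","jar_red","lid_handle","lid_hinge"]:
    print(n,[(np.round(d["centre"],3).tolist(),round(d["p"],2)) for d in mark_of("wrist",n)[:4]])
rel([.594,-.091,.268],Rt(.078))
```

```text
3.5 [ 0.59555661 -0.0931083   0.36903819] [ 3.13864009e+00  1.21025301e-01 -1.26882258e-03] [0.1720208  0.54784432 0.1905287 ]
jar_green [([0.599, -0.09, 0.141], 0.58)]
jar_red [([0.632, -0.281, 0.146], 0.81)]
lid_handle [([0.45, -0.2, 0.138], 0.79)]
lid_hinge [([0.711, -0.203, 0.132], 0.56), ([0.448, -0.202, 0.137], 0.26)]
shift [-0.0002  0.0017  0.1024] turn [-0.     -0.0002  0.0011]
```

View pics/w2.png

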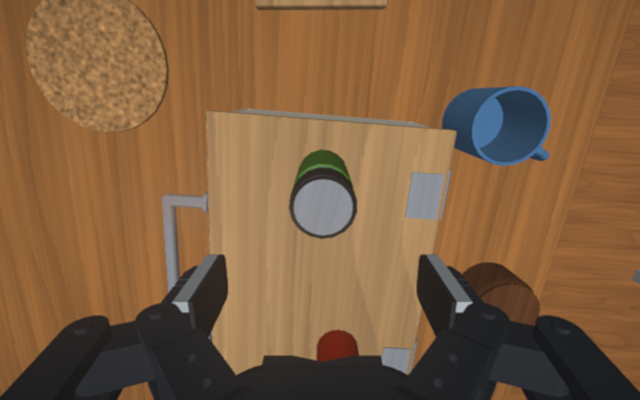

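Run:
```python
from h import *
print(ray("wrist",(323.5,208),.24))
a,b=ray("wrist",(207,111),.142),ray("wrist",(455,130),.142);c=ray("wrist",(209,250),.142);print(a,b,c,np.arctan2(b[1]-a[1],b[0]-a[0]))
```

```text
[ 0.59388541 -0.08306155  0.24      ]
[ 0.48666248 -0.03450689  0.142     ] [ 0.70967106 -0.03310485  0.142     ] [ 0.48552352 -0.17120134  0.142     ] 0.0062868344510826684
```

>>> {"op": "carry_out", "data": {"motion": [[1, [0, -0.003, 0.05], [0, 0, 0]], [1, [0, -0.003, 0.104], [0, 0, 0]], [1, [0, -0.003, 0.104], [0, 0, 0]], [1, [0, -0.003, 0.104], [0, 0, 0]], [0.3, [0, -0.003, 0.104], [0, 0, 0]], [0.3, [0, -0.003, 0.104], [0, 0, 0]], [0.3, [0, -0.003, 0.104], [0, 0, 0]], [0.3, [0, -0.003, 0.104], [0, 0, 0]], [0.3, [0, -0.003, 0.104], [0, 0, 0]], [0.3, [0, -0.003, 0.104], [0, 0, 0]]], "newtons": 30}}

```text
clock: 4.75
ee_pos: [0.5952, -0.0887, 0.2691]
tcp_rot: [3.138, 0.123, 0.007]
ft_force: [-0.5, 0.3, 5.7]
gripper_width: 0.045
```

Run:
```python
from h import *
s=telemetry.read_state();print(s["clock"],s["ee_pos"],s["tcp_rot"],s["ft_force"],s["gripper_width"])
im=snapshot("wrist");cv2.imwrite("pics/w3.png",im)
```

```text
4.75 [ 0.59515827 -0.08867884  0.26914865] [3.13806436 0.12333348 0.00737357] [-0.51077223  0.25921254  5.74059699] 0.04501168824106124
```

View pics/w3.png

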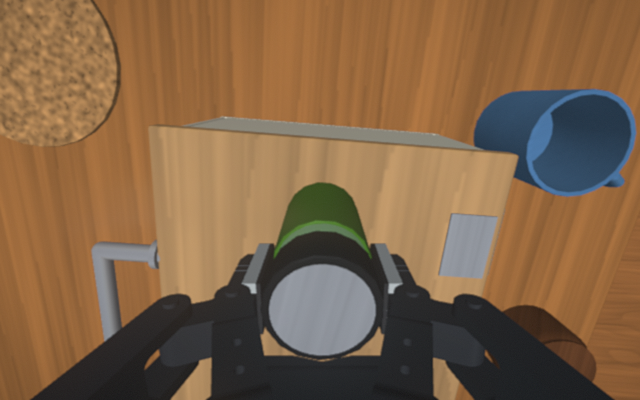

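Run:
```python
from h import *
s=telemetry.read_state()
p=ray("wrist",(323,309),.24);print(p, R.from_rotvec(s["tcp_rot"]).inv().apply(p-s["ee_pos"]))
rel([.594,-.089,.385],Rt(.085));rel([.567,.230,.385],Rt(.085))
```

```text
[ 0.59460435 -0.08556204  0.24      ] [-0.00046136 -0.00318558  0.029138  ]
shift [-0.0007  0.0004 -0.1159] turn [ 0.0004 -0.0015 -0.002 ]
shift [-0.0025 -0.3198 -0.1163] turn [ 0.0004 -0.0015 -0.002 ]
```

>>> {"op": "carry_out", "data": {"motion": [[0.3, [0, 0, -0.04], [0, 0, 0]], [0.3, [0, 0, -0.08], [0, 0, 0]], [0.3, [-0.001, 0, -0.116], [0, 0, 0]], [0.3, [-0.002, -0.04, -0.116], [0, 0, 0]], [0.3, [-0.002, -0.08, -0.116], [0, 0, 0]], [0.3, [-0.002, -0.12, -0.116], [0, 0, 0]], [0.3, [-0.002, -0.16, -0.116], [0, 0, 0]], [0.3, [-0.002, -0.2, -0.116], [0, 0, 0]], [0.3, [-0.002, -0.24, -0.116], [0, 0, 0]], [0.3, [-0.002, -0.28, -0.116], [0, 0, 0]], [0.3, [-0.002, -0.317, -0.116], [0, 0, 0]], [0.3, [-0.002, -0.317, -0.116], [0, 0, 0]]]}}

```text
clock: 6.0
ee_pos: [0.5662, 0.2311, 0.3818]
tcp_rot: [-3.137, -0.131, 0.001]
ft_force: [1.4, 0.1, -1.5]
gripper_width: 0.0451
```

Run:
```python
from h import *
for c in ["scene","side","wrist"]:
    im=snapshot(c);cv2.imwrite(f"pics/{c}4.png",im)
    print([(np.round(d["centre"],3).tolist(),round(d["p"],2)) for d in mark_of(c,"jar_green")[:4]])
s=telemetry.read_state();print(s["clock"],s["ee_pos"],s["tcp_rot"],s["ft_force"],s["gripper_width"])
rel([.567,.228,.207],Rt(.085))
a=cv2.imread("pics/side4.png");cv2.imwrite("pics/c4.png",cv2.resize(a[60:260,200:400],None,fx=2.9,fy=2.9))
```

```text
[([0.562, 0.232, 0.253], 0.5), ([0.58, 0.103, 0.077], 0.33)]
[([0.563, 0.226, 0.258], 0.55), ([0.372, 0.516, -0.001], 0.3)]
[([0.569, 0.225, 0.252], 0.65)]
6.3 [0.56728943 0.2262776  0.38189559] [3.13901100e+00 1.20975177e-01 9.37515360e-05] [-0.21776169  0.05152663 -0.24159174] 0.04505872350416859
shift [-0.0002 -0.0018  0.1749] turn [ 0.0001 -0.     -0.0025]
```

View pics/c4.png

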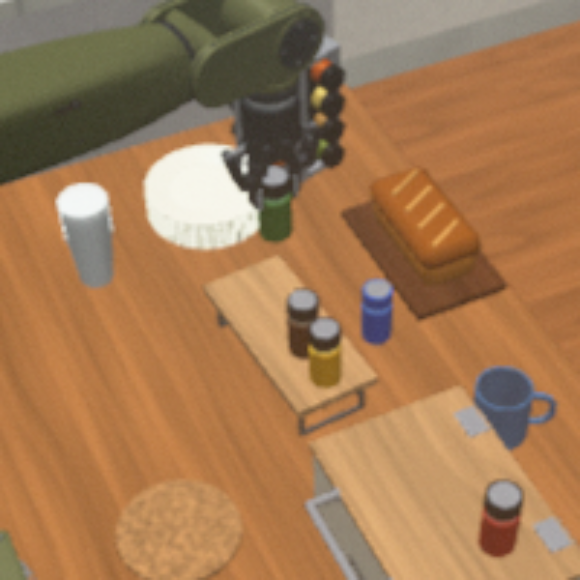

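View pics/wrist4.png

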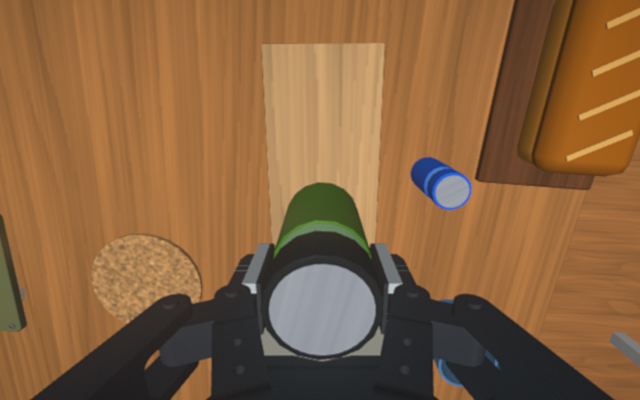

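Run:
```python
from h import *
a,b=ray("wrist",(262,44),.08),ray("wrist",(384,44),.08);print(a,b,(a+b)/2)
a,b=ray("wrist",(272.5,210),.08),ray("wrist",(378.5,210),.08);print(a,b,(a+b)/2)
```

```text
[0.49449561 0.34893026 0.08      ] [0.62168116 0.35870021 0.08      ] [0.55808839 0.35381523 0.08      ]
[0.51127454 0.16562958 0.08      ] [0.63950205 0.17543034 0.08      ] [0.5753883  0.17052996 0.08      ]
```

>>> {"op": "carry_out", "data": {"motion": [[0.3, [0, -0.003, 0.04], [0, 0, 0]], [0.3, [0, -0.003, 0.08], [0, 0, 0]], [0.3, [0, -0.003, 0.11], [0, 0, 0]], [0.3, [0, -0.003, 0.14], [0, 0, 0]], [0.3, [0, -0.003, 0.16], [0, 0, 0]], [0.3, [0, -0.003, 0.168], [0, 0, 0]], [0.3, [0, -0.003, 0.172], [0, 0, 0]], [0.3, [0, -0.003, 0.172], [0, 0, 0]]]}}

```text
clock: 7.1
ee_pos: [0.5673, 0.2301, 0.2105]
tcp_rot: [-3.139, -0.123, -0.001]
ft_force: [-0.0, -0.5, -0.5]
gripper_width: 0.0447
```

Run:
```python
from h import *
im=snapshot("side")
print([(np.round(d["centre"],3).tolist(),round(d["p"],2)) for d in mark_of("side","jar_green")[:4]])
cv2.imwrite("pics/c5.png",cv2.resize(im[100:240,220:360],None,fx=4,fy=4))
s=telemetry.read_state();print(s["clock"],s["ee_pos"],s["tcp_rot"],s["ft_force"],s["gripper_width"])
```

```text
[([0.565, 0.228, 0.082], 0.64)]
7.2 [0.56765431 0.23051053 0.21156518] [-3.13845976 -0.12314815 -0.00413504] [ 0.37788265  0.25204859 -1.28693297] 0.04496991285613121
```

View pics/c5.png

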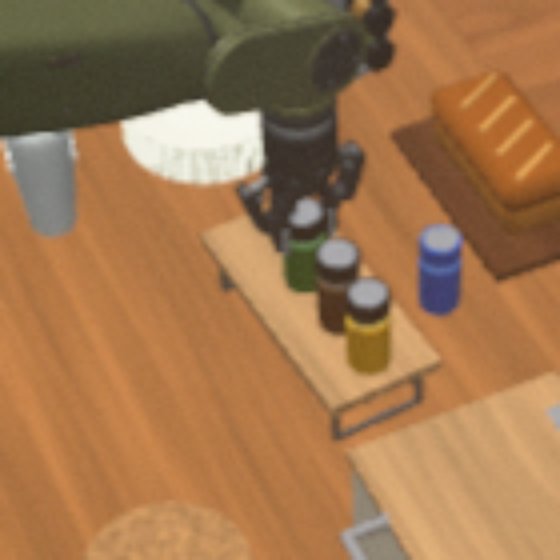

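Green is in line with the row and just above the board. I'll lower it the last bit, release it and go up.

>>> {"op": "carry_out", "data": {"motion": [[0.3, [0, 0, 0.002], [0, 0, 0]], [0.3, [0, 0, 0.003], [0, 0, 0]], [0.45, [0, 0, 0.003], [0, 0, 0]], [0.65, [0, 0, 0.003], [0, 0, 0]], [0.8, [0, 0, 0.003], [0, 0, 0]], [0.8, [0, 0, 0.003], [0, 0, 0]], [0.8, [0, 0, -0.03], [0, 0, 0]], [0.8, [0, 0, -0.07], [0, 0, 0]], [0.8, [0, 0, -0.12], [0, 0, 0]], [0.8, [0, 0, -0.18], [0, 0, 0]], [0.8, [0, 0, -0.18], [0, 0, 0]]]}}

```text
clock: 8.3
ee_pos: [0.5683, 0.231, 0.399]
tcp_rot: [-3.136, -0.124, -0.02]
ft_force: [0.6, 1.1, 0.1]
gripper_width: 0.0687
```

Run:
```python
from h import *
for c in ["side","wrist","scene"]:
    im=snapshot(c);cv2.imwrite(f"pics/{c}6.png",im)
    for n in ["jar_green","jar_brown","jar_yellow","jar_red"]: print(c,n,[(np.round(d["centre"],3).tolist(),round(d["p"],2)) for d in mark_of(c,n)[:3]])
s=telemetry.read_state();print(s["clock"],s["ee_pos"],s["tcp_rot"],s["ft_force"],s["gripper_width"])
rel([.631,-.281,.389],Rt(.078));rel([.631,-.281,.27],Rt(.078))
```

```text
side jar_green [([0.565, 0.23, 0.081], 0.51)]
side jar_brown [([0.576, 0.166, 0.08], 0.78), ([0.441, -0.5, -0.001], 0.51), ([0.719, 0.212, 0.002], 0.48)]
side jar_yellow [([0.577, 0.108, 0.081], 0.61)]
side jar_red [([0.63, -0.281, 0.144], 0.57)]
wrist jar_green [([0.577, 0.168, 0.079], 0.65), ([0.566, 0.227, 0.079], 0.58)]
wrist jar_brown [([0.717, 0.206, -0.0], 0.77), ([0.578, 0.169, 0.082], 0.67)]
wrist jar_yellow [([0.579, 0.102, 0.08], 0.94)]
wrist jar_red [([0.568, 0.232, 0.079], 0.21)]
scene jar_green [([0.561, 0.232, 0.078], 0.72)]
scene jar_brown [([0.578, 0.164, 0.083], 0.67), ([0.715, 0.21, -0.004], 0.67)]
scene jar_yellow [([0.581, 0.104, 0.08], 0.59)]
scene jar_red [([0.627, -0.279, 0.143], 0.65), ([0.572, 0.206, -0.004], 0.23), ([0.541, -0.494, -0.002], 0.18)]
9.05 [0.56681049 0.23048828 0.38965568] [ 3.13904947e+00  1.23739760e-01 -3.14817729e-04] [-0.29561021 -0.60121432  0.28010436] 0.06840890286921539
shift [0.0237 0.515  0.0007] turn [0.     0.0001 0.0003]
shift [0.0238 0.5149 0.1197] turn [0.     0.0001 0.0003]
```

View pics/wrist6.png

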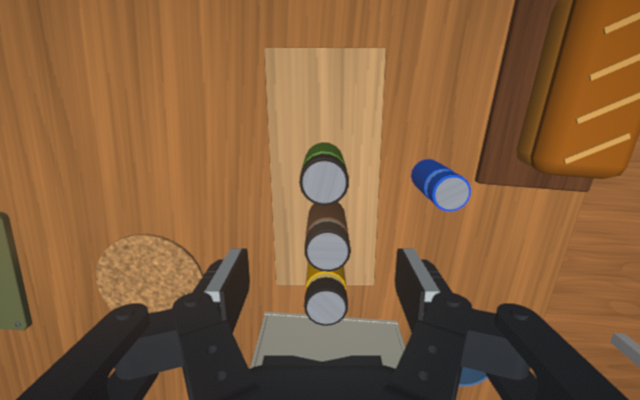

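View pics/side6.png

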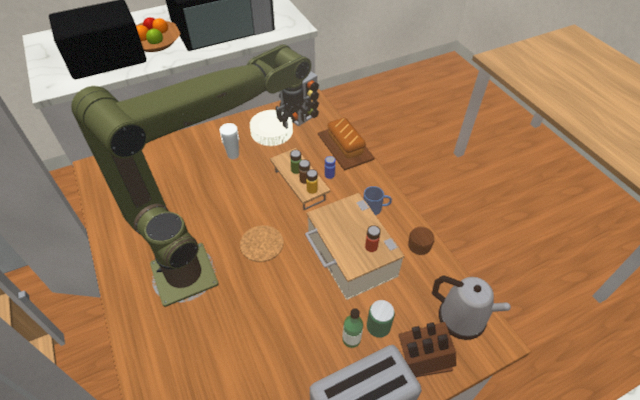

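Green stands in the row: wrist px caps are green (325,181), brown (327,249) and yellow (327,305). Next is red.

>>> {"op": "carry_out", "data": {"motion": [[0.9, [0.002, 0.045, 0], [0, 0, 0]], [1, [0.023, 0.515, 0], [0, 0, 0]], [1, [0.023, 0.515, 0], [0, 0, 0]], [1, [0.023, 0.515, 0], [0, 0, 0]], [1, [0.023, 0.515, 0], [0, 0, 0]], [1, [0.023, 0.515, 0], [0, 0, 0]], [1, [0.023, 0.515, 0], [0, 0, 0]], [1, [0.023, 0.515, 0], [0, 0, 0]], [1, [0.023, 0.515, 0], [0, 0, 0]], [1, [0.023, 0.515, 0], [0, 0, 0]], [1, [0.023, 0.515, 0], [0, 0, 0]], [1, [0.023, 0.515, 0], [0, 0, 0]]]}}

```text
clock: 10.25
ee_pos: [0.63, -0.2839, 0.389]
tcp_rot: [-3.139, -0.118, 0.001]
ft_force: [0.0, 0.1, -0.9]
gripper_width: 0.0852
```

>>> {"op": "carry_out", "data": {"motion": [[1, [0, 0, 0], [0, 0, 0]], [1, [0, 0, 0], [0, 0, 0]]]}}

```text
clock: 10.45
ee_pos: [0.6304, -0.2796, 0.3901]
tcp_rot: [-3.139, -0.126, -0.0]
ft_force: [-0.0, -0.7, 0.4]
gripper_width: 0.0851
```

Run:
```python
from h import *
im=snapshot("wrist");cv2.imwrite("pics/w7.png",im)
print([(np.round(d["centre"],3).tolist(),round(d["p"],2)) for d in mark_of("wrist","jar_red")[:3]])
s=telemetry.read_state();print(s["clock"],s["ee_pos"],s["tcp_rot"],s["ft_force"],s["gripper_width"])
rel([.630,-.281,.27],Rt(.078))
```

```text
[([0.626, -0.282, 0.144], 0.58), ([0.445, -0.2, 0.139], 0.55)]
10.55 [ 0.63046124 -0.27943541  0.39026807] [3.13900976e+00 1.26835608e-01 7.55050243e-04] [-0.04410425 -0.38599429  0.60156108] 0.0849480769207439
shift [-0.0006  0.0015  0.1203] turn [ 0.     -0.0002  0.0009]
```

View pics/w7.png

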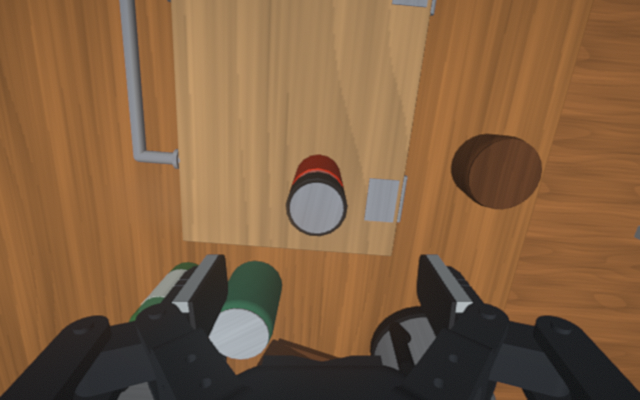

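The red cap at (317,207) is centred between the jaws to within about 3 mm. I'll descend and grip it.

>>> {"op": "carry_out", "data": {"motion": [[1, [-0.003, 0, 0.05], [0, 0, 0]], [1, [-0.003, 0, 0.1], [0, 0, 0]], [1, [-0.003, 0, 0.12], [0, 0, 0]], [1, [-0.003, 0, 0.12], [0, 0, 0]], [0.3, [-0.003, 0, 0.12], [0, 0, 0]], [0.3, [-0.003, 0, 0.12], [0, 0, 0]], [0.3, [-0.003, 0, 0.12], [0, 0, 0]], [0.3, [-0.003, 0, 0.12], [0, 0, 0]], [0.3, [-0.003, 0, 0.12], [0, 0, 0]], [0.3, [-0.003, 0, 0.12], [0, 0, 0]]], "newtons": 30}}

```text
clock: 11.55
ee_pos: [0.6282, -0.2818, 0.2733]
tcp_rot: [3.137, 0.124, 0.007]
ft_force: [-0.8, 1.1, 7.6]
gripper_width: 0.0449
```

Run:
```python
from h import *
im=snapshot("wrist");cv2.imwrite("pics/w8.png",im)
s=telemetry.read_state();print(s["clock"],s["ee_pos"],s["tcp_rot"],s["ft_force"],s["gripper_width"])
rel([.628,-.281,.39],Rt(.085));rel([.563,.290,.39],Rt(.085))
```

```text
11.6 [ 0.62815506 -0.2818432   0.27327004] [3.13689886 0.12339263 0.00660342] [-0.33693947  0.2122406   6.81780337] 0.04505702998952265
shift [ 0.0004 -0.0006 -0.1167] turn [ 0.0008 -0.0013 -0.002 ]
shift [-0.0196 -0.5749 -0.1182] turn [ 0.0008 -0.0013 -0.002 ]
```

View pics/w8.png

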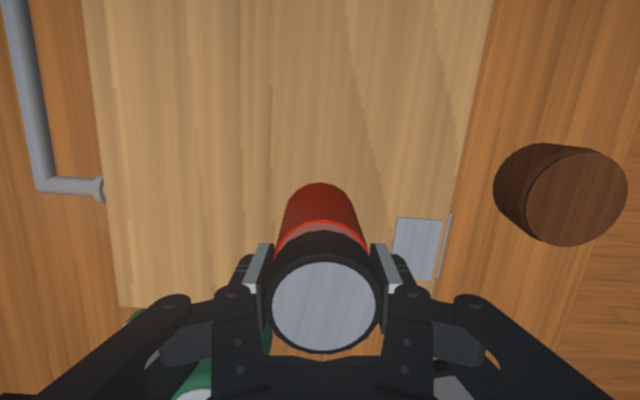

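>>> {"op": "carry_out", "data": {"motion": [[0.3, [0, 0, -0.04], [0, 0, 0]], [0.3, [0, 0, -0.08], [0, 0, 0]], [0.3, [0, 0, -0.117], [0, 0, 0]], [0.3, [-0.002, -0.045, -0.117], [0, 0, 0]], [0.3, [-0.003, -0.09, -0.117], [0, 0, 0]], [0.3, [-0.005, -0.138, -0.117], [0, 0, 0]], [0.3, [-0.006, -0.186, -0.117], [0, 0, 0]], [0.3, [-0.008, -0.234, -0.117], [0, 0, 0]], [0.3, [-0.01, -0.282, -0.117], [0, 0, 0]], [0.3, [-0.011, -0.33, -0.117], [0, 0, 0]], [0.3, [-0.013, -0.378, -0.118], [0, 0, 0]], [0.3, [-0.015, -0.426, -0.118], [0, 0, 0]]]}}

```text
clock: 12.8
ee_pos: [0.5782, 0.144, 0.3885]
tcp_rot: [-3.139, -0.123, -0.002]
ft_force: [0.2, 0.3, -1.0]
gripper_width: 0.0449
```

Run:
```python
from h import *
s=telemetry.read_state();print(s["clock"],s["ee_pos"],s["tcp_rot"],s["ft_force"],s["gripper_width"])
rel([.563,.291,.38],Rt(.085))
```

```text
12.8 [0.57823697 0.14397673 0.38853478] [-3.13893787e+00 -1.23373279e-01 -2.23477010e-03] [ 0.23764812  0.34187958 -1.00561219] 0.04494549213568593
shift [-0.0037 -0.1478  0.0086] turn [-0.0001 -0.0005 -0.002 ]
```

>>> {"op": "carry_out", "data": {"motion": [[0.3, [-0.001, -0.045, 0.002], [0, 0, -0.001]], [0.3, [-0.003, -0.09, 0.005], [0, 0, -0.002]], [0.3, [-0.004, -0.13, 0.008], [0, 0, -0.002]], [0.3, [-0.004, -0.148, 0.009], [0, 0, -0.002]], [0.3, [-0.004, -0.148, 0.009], [0, 0, -0.002]], [0.3, [-0.004, -0.148, 0.009], [0, 0, -0.002]], [0.3, [-0.004, -0.148, 0.009], [0, 0, -0.002]]]}}

```text
clock: 13.5
ee_pos: [0.5636, 0.288, 0.3791]
tcp_rot: [3.138, 0.131, 0.001]
ft_force: [-0.9, 0.2, -1.4]
gripper_width: 0.045
```

Run:
```python
from h import *
for c in ["side","scene","wrist"]:
    im=snapshot(c);cv2.imwrite(f"pics/{c}9.png",im)
    print(c,[(np.round(d["centre"],3).tolist(),round(d["p"],2)) for d in mark_of(c,"jar_red")[:3]],[(np.round(d["centre"],3).tolist(),round(d["p"],2)) for d in mark_of(c,"jar_green")[:3]])
s=telemetry.read_state();print(s["clock"],s["ee_pos"],s["tcp_rot"],s["ft_force"],s["gripper_width"])
rel([.563,.291,.2125],Rt(.085))
```

```text
side [([0.566, 0.291, 0.249], 0.82)] [([0.562, 0.228, 0.079], 0.72), ([0.588, 0.585, 0.001], 0.55)]
scene [([0.564, 0.289, 0.248], 0.54)] [([0.564, 0.232, 0.077], 0.59)]
wrist [([0.562, 0.289, 0.248], 0.75)] []
13.95 [0.56323637 0.28911461 0.37888791] [-3.13876484e+00 -1.32916361e-01 -1.29173151e-04] [ 0.08481483  0.32876762 -0.2173436 ] 0.04521350930390504
shift [-1.000e-04 -1.900e-03  1.664e-01] turn [-0.     -0.     -0.0001]
```

View pics/wrist9.png

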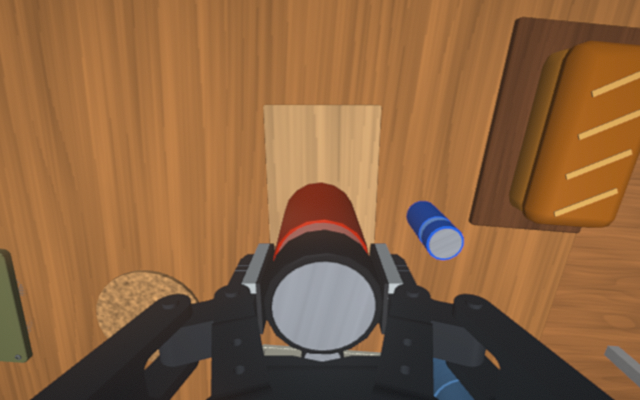

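Red is over the board, with the board's end at row 105 and centred. I'll lower it, release it and rise.

>>> {"op": "carry_out", "data": {"motion": [[0.3, [0, -0.001, 0.04], [0, 0, 0]], [0.3, [0, -0.001, 0.08], [0, 0, 0]], [0.3, [0, -0.001, 0.11], [0, 0, 0]], [0.3, [0, -0.001, 0.14], [0, 0, 0]], [0.3, [0, -0.001, 0.155], [0, 0, 0]], [0.3, [0, -0.001, 0.162], [0, 0, 0]], [0.3, [0, -0.001, 0.166], [0, 0, 0]], [0.3, [0, -0.001, 0.166], [0, 0, 0]], [0.3, [0, -0.001, 0.166], [0, 0, 0]]]}}

```text
clock: 14.85
ee_pos: [0.5639, 0.2907, 0.2146]
tcp_rot: [-3.138, -0.134, -0.004]
ft_force: [0.5, 1.2, -0.7]
gripper_width: 0.0452
```

Run:
```python
from h import *
im=snapshot("side")
print([(np.round(d["centre"],3).tolist(),round(d["p"],2)) for d in mark_of("side","jar_red")[:4]])
cv2.imwrite("pics/c10.png",cv2.resize(im[100:240,220:360],None,fx=4,fy=4))
s=telemetry.read_state();print(s["clock"],s["ee_pos"],s["tcp_rot"],s["ft_force"],s["gripper_width"])
```

```text
[([0.568, 0.294, 0.087], 0.6)]
14.95 [0.5637236  0.29064919 0.21447789] [-3.13785088 -0.1335635  -0.00385599] [ 0.23090621  0.31004004 -1.4922269 ] 0.04519230672491495
```

View pics/c10.png

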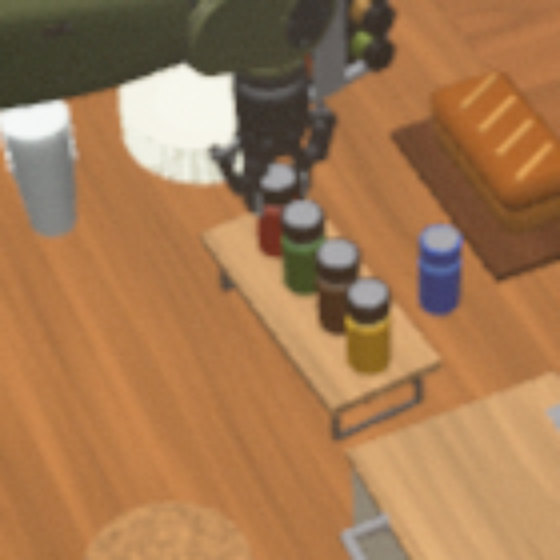

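>>> {"op": "carry_out", "data": {"motion": [[0.3, [0, 0, 0.002], [0, 0, 0]], [0.3, [0, 0, 0.003], [0, 0, 0]], [0.45, [0, 0, 0.003], [0, 0, 0]], [0.65, [0, 0, 0.003], [0, 0, 0]], [0.8, [0, 0, 0.003], [0, 0, 0]], [0.8, [0, 0, 0.003], [0, 0, 0]], [0.8, [0, 0, -0.03], [0, 0, 0]], [0.8, [0, 0, -0.07], [0, 0, 0]], [0.8, [0, 0, -0.12], [0, 0, 0]], [0.8, [0, 0, -0.18], [0, 0, 0]], [0.8, [0, 0, -0.18], [0, 0, 0]], [0.8, [0, 0, -0.18], [0, 0, 0]]]}}

```text
clock: 16.15
ee_pos: [0.5637, 0.2907, 0.3963]
tcp_rot: [-3.137, -0.134, -0.009]
ft_force: [-0.5, 0.4, -0.3]
gripper_width: 0.0682
```

Run:
```python
from h import *
for c in ["side","wrist","scene"]:
    im=snapshot(c);cv2.imwrite(f"pics/{c}11.png",im)
    for n in ["jar_red","jar_green","jar_brown","jar_yellow"]: print(c,n,[(np.round(d["centre"],3).tolist(),round(d["p"],2)) for d in mark_of(c,n)[:2]])
s=telemetry.read_state();print(s["clock"],s["ee_pos"],s["tcp_rot"],s["ft_force"],s["gripper_width"])
a=.004
u=np.array([.446,-.2,.136]);t=np.radians(15);
g=lambda up,tt:u+[0,0,up]-Rt(a,tt).as_matrix()[:,2]*r.grasp_offset
print(g(0,t)); rel(g(.15,t),Rt(a,t));
```

```text
side jar_red [([0.786, -0.032, 0.004], 0.69), ([0.565, 0.293, 0.083], 0.53)]
side jar_green [([0.564, 0.231, 0.082], 0.78)]
side jar_brown [([0.718, 0.215, 0.001], 0.74), ([0.58, 0.165, 0.079], 0.7)]
side jar_yellow [([0.576, 0.108, 0.084], 0.61), ([0.715, -0.201, 0.132], 0.28)]
wrist jar_red [([0.564, 0.289, 0.079], 0.6)]
wrist jar_green [([0.568, 0.227, 0.081], 0.71)]
wrist jar_brown [([0.715, 0.204, 0.003], 0.86), ([0.574, 0.166, 0.078], 0.66)]
wrist jar_yellow []
scene jar_red [([0.566, 0.291, 0.082], 0.88), ([0.447, -0.202, 0.136], 0.65)]
scene jar_green [([0.566, 0.229, 0.072], 0.84), ([0.448, -0.202, 0.137], 0.41)]
scene jar_brown [([0.718, 0.209, 0.0], 0.79)]
scene jar_yellow [([0.583, 0.104, 0.079], 0.71)]
16.9 [0.56309616 0.2903855  0.39288304] [-3.13872900e+00 -1.33544391e-01 -2.09632147e-04] [-0.30816919  0.14055089 -0.1225961 ] 0.06828061419310959
[ 0.43204977 -0.2000558   0.1880634 ]
shift [-0.1722  0.4775  0.0548] turn [-0.0034  0.0832  0.0256]
```

View pics/wrist11.png

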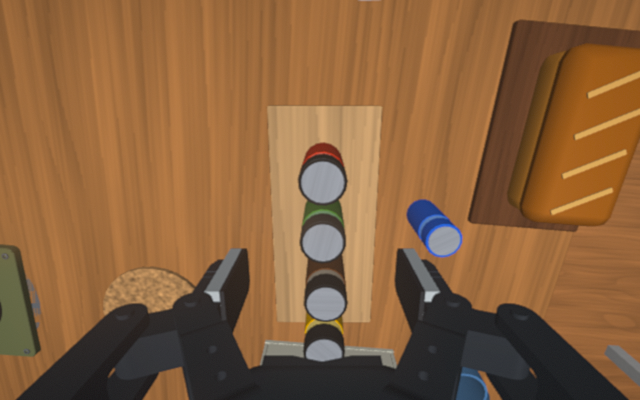

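All four jars stand in one row: wrist px caps are (323,179), (323,241), (325,299) and (324,348), with positions about 62 mm apart. Now for the handle.

>>> {"op": "carry_out", "data": {"motion": [[0.8, [-0.017, 0.047, 0.005], [0, 0.008, 0.002]], [0.8, [-0.172, 0.477, 0.055], [-0.003, 0.083, 0.026]], [0.6, [-0.172, 0.477, 0.055], [-0.003, 0.083, 0.026]], [0.5, [-0.172, 0.477, 0.055], [-0.003, 0.083, 0.026]], [0.4, [-0.172, 0.477, 0.055], [-0.003, 0.083, 0.026]], [0.35, [-0.172, 0.477, 0.055], [-0.003, 0.083, 0.026]], [0.35, [-0.172, 0.477, 0.055], [-0.003, 0.083, 0.026]], [0.35, [-0.172, 0.477, 0.055], [-0.003, 0.083, 0.026]], [0.35, [-0.172, 0.477, 0.055], [-0.003, 0.083, 0.026]], [0.35, [-0.172, 0.477, 0.055], [-0.003, 0.083, 0.026]], [0.35, [-0.172, 0.477, 0.055], [-0.003, 0.083, 0.026]], [0.35, [-0.172, 0.477, 0.055], [-0.003, 0.083, 0.026]]]}}

```text
clock: 18.1
ee_pos: [0.4316, -0.2009, 0.3377]
tcp_rot: [-3.113, 0.002, -0.408]
ft_force: [-0.5, 0.2, -1.0]
gripper_width: 0.0301
```

>>> {"op": "carry_out", "data": {"motion": [[0.35, [0, 0, 0], [0, 0, 0]], [0.35, [0, 0, 0], [0, 0, 0]], [0.35, [0, 0, 0], [0, 0, 0]]]}}

```text
clock: 18.4
ee_pos: [0.4328, -0.1982, 0.3382]
tcp_rot: [-3.113, -0.009, -0.409]
ft_force: [-0.3, 0.4, -0.6]
gripper_width: 0.0297
```

Run:
```python
from h import *
for c in ["side","wrist","scene"]:
    im=snapshot(c);cv2.imwrite(f"pics/{c}12.png",im)
    print(c,[(n,[(np.round(d["centre"],3).tolist(),round(d["p"],2)) for d in mark_of(c,n)[:2]]) for n in ["lid_handle","lid_hinge"]])
s=telemetry.read_state();print(s["clock"],s["ee_pos"],s["tcp_rot"],s["ft_force"],s["gripper_width"],s["joint_pos"])
print(R.from_rotvec(s["tcp_rot"]).as_matrix())
```

```text
side [('lid_handle', [([0.448, -0.198, 0.135], 0.93)]), ('lid_hinge', [([0.712, -0.202, 0.135], 0.91)])]
wrist [('lid_handle', [([0.446, -0.199, 0.139], 0.74)]), ('lid_hinge', [([0.708, -0.203, 0.133], 0.68)])]
scene [('lid_handle', [([0.449, -0.2, 0.135], 0.63)]), ('lid_hinge', [([0.708, -0.203, 0.13], 0.59), ([0.369, 0.52, 0.002], 0.43)])]
18.85 [ 0.43224283 -0.19944033  0.3378192 ] [-3.11327213 -0.00475763 -0.40836668] [-0.23736714  0.14826997 -0.37290576] 0.0296570805441875 [-0.60945335 -0.40846894  2.08113079  0.15754019  1.2582688  -0.64516371]
[[ 0.96616662  0.00321904  0.25789862]
 [ 0.00279025 -0.99999405  0.00202861]
 [ 0.25790362 -0.00124037 -0.96616985]]
```

View pics/wrist12.png

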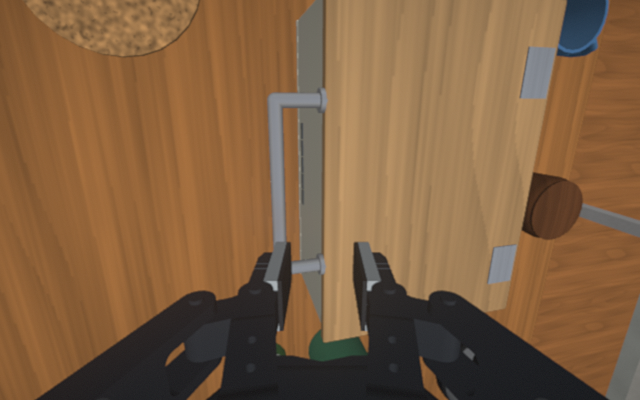

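Run:
```python
from h import *
for uv in [(275.5,105),(279.5,240),(277.5,170)]: print(ray("wrist",uv,.142))
for uv,z in [((325,100),.142),((325,264),.142)]: print(ray("wrist",uv,z))
s=telemetry.read_state();z=R.from_rotvec(s["tcp_rot"]).as_matrix()[:,2]
print("grasp pt",s["ee_pos"]+z*.0539)
t=np.radians(15);a=.003
for u in [[.446,-.2,.136],[.4475,-.2,.136]]:
  u=np.array(u)
  rel(u-z*.0539+[0,0,.06],Rt(a,t));rel(u-z*.0539,Rt(a,t))
```

```text
[ 0.44627453 -0.12987126  0.142     ]
[ 0.44526242 -0.24462232  0.142     ]
[ 0.44587955 -0.18158429  0.142     ]
[ 0.48631722 -0.12614869  0.142     ]
[ 0.48710869 -0.27415758  0.142     ]
grasp pt [ 0.44614357 -0.19933098  0.28574265]
shift [-0.0233  0.0008  0.0867] turn [-0.0004  0.0003 -0.    ]
shift [-0.0388  0.0009  0.1446] turn [-0.0004  0.0003 -0.    ]
shift [-0.0218  0.0008  0.0871] turn [-0.0004  0.0003 -0.    ]
shift [-0.0373  0.0009  0.145 ] turn [-0.0004  0.0003 -0.    ]
```

>>> {"op": "carry_out", "data": {"motion": [[0.35, [-0.011, 0, 0.04], [0, 0, 0]], [0.35, [-0.021, 0, 0.08], [0, 0, 0]], [0.35, [-0.03, 0.001, 0.115], [0, 0, 0]], [0.35, [-0.03, 0.001, 0.115], [0, 0, 0]], [0.35, [-0.03, 0.001, 0.115], [0, 0, 0]]]}}

```text
clock: 19.35
ee_pos: [0.4329, -0.2005, 0.2193]
tcp_rot: [-3.113, -0.004, -0.408]
ft_force: [0.7, 0.2, 1.1]
gripper_width: 0.0297
```

Run:
```python
from h import *
im=snapshot("wrist");cv2.imwrite("pics/w13.png",im)
s=telemetry.read_state();z=R.from_rotvec(s["tcp_rot"]).as_matrix()[:,2]
print("grasp pt",s["ee_pos"]+z*.0539,s["ft_force"],s["gripper_width"])
for uv in [(257,130),(263,235)]: print(ray("wrist",uv,.142))
```

```text
grasp pt [ 0.44772258 -0.20091562  0.16896189] [-0.15243078  0.47951189 -0.15738954] 0.029946202652120654
[ 0.42472825 -0.13914058  0.142     ]
[ 0.42479935 -0.18906875  0.142     ]
```

View pics/w13.png

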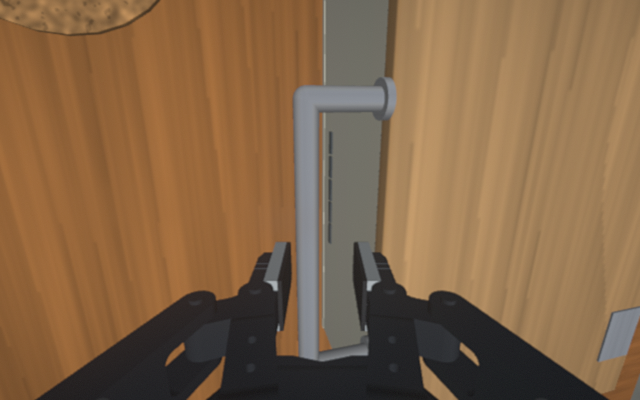

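The bar (cols 297-318) lies between the jaws (283-365), with the lid edge clear at col ~385. I'll finish the descent and grip it.

>>> {"op": "carry_out", "data": {"motion": [[0.35, [-0.003, 0, 0.012], [0, 0, 0]], [0.35, [-0.006, 0, 0.023], [0, 0, 0]], [0.35, [-0.009, 0, 0.033], [0, 0, 0]], [0.35, [-0.009, 0, 0.033], [0, 0, 0]], [0.35, [-0.009, 0, 0.033], [0, 0, 0]]], "newtons": 40}}

```text
clock: 19.9
ee_pos: [0.4325, -0.2002, 0.1843]
tcp_rot: [-3.113, -0.004, -0.407]
ft_force: [0.0, 0.3, 0.8]
gripper_width: 0.0299
```

Run:
```python
from h import *
im=snapshot("wrist");cv2.imwrite("pics/w14.png",im)
s=telemetry.read_state();z=R.from_rotvec(s["tcp_rot"]).as_matrix()[:,2]
print("grasp pt",s["ee_pos"]+z*.0539,s["ft_force"],s["gripper_width"])
```

```text
grasp pt [ 0.44667654 -0.2002566   0.13273089] [-0.13079687  0.23443245 -0.64928233] 0.03026094731124431
```

View pics/w14.png

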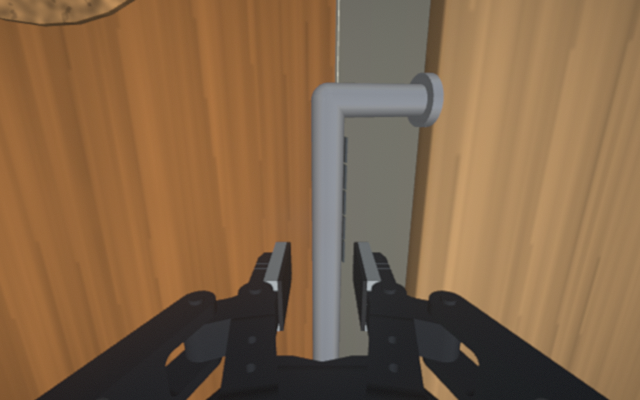

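The bar is centred in the jaws (col 326), so I'll close on it.

>>> {"op": "carry_out", "data": {"motion": [[0.1, [0, 0, 0], [0, 0, 0]], [0, [0, 0, 0], [0, 0, 0]], [0, [0, 0, 0], [0, 0, 0]], [0, [0, 0, 0], [0, 0, 0]], [0, [0, 0, 0], [0, 0, 0]]], "newtons": 40}}

```text
clock: 20.45
ee_pos: [0.4337, -0.2005, 0.1858]
tcp_rot: [-3.113, -0.004, -0.414]
ft_force: [5.3, 0.6, -2.3]
gripper_width: 0.0105
```

Run:
```python
from h import *
s=telemetry.read_state();Rm=R.from_rotvec(s["tcp_rot"]);z=Rm.as_matrix()[:,2]
print(s["clock"],s["ee_pos"],"grasp pt",s["ee_pos"]+z*.0539,s["ft_force"],s["gripper_width"])
# plan: bar about hinge; local offset bar in tool assumed fixed d along z
L=.264;phi0=np.arcsin(.006/L); hinge=np.array([.4465+.264*np.cos(phi0),-.2,.130])
d=.0539-(-.136+ (s["ee_pos"]+z*.0539)[2])*-1*-1  # bar dist ahead of TCP approx
d=.0539-(.136-(s["ee_pos"]+z*.0539)[2])
print("d",d,"hinge",hinge)
R0=Rm;p0=s["ee_pos"]
def bar(th): return hinge+L*np.array([-np.cos(th+phi0),0,np.sin(th+phi0)])
b0=bar(0)
off=R0.inv().apply(p0-b0)
print("off",off)
for k,th in enumerate(np.linspace(0,.785,13)[1:]):
    tilt=np.radians(15)*(1-th/.785)
    Rk=Rt(.003,tilt); pk=bar(th)+Rk.apply(off)
    w=(R0.inv()*Rk).as_rotvec()/np.pi
    print(round(th,3),np.round(R0.inv().apply(pk-p0),3),np.round(w,3), np.round(pk,3))
```

```text
20.45 [ 0.43373559 -0.20052529  0.18576802] grasp pt [ 0.44781692 -0.20046873  0.13373992] [ 5.33602978  0.64923058 -2.28535068] 0.010493595787347359
d 0.05163991968045417 hinge [ 0.71043181 -0.2         0.13      ]
off [ 0.00067962  0.00047299 -0.05137486]
0.065 [ 0.007 -0.    -0.016] [-0.    -0.008 -0.   ] [ 0.436 -0.201  0.203]
0.131 [ 0.014 -0.    -0.032] [-0.    -0.015 -0.   ] [ 0.439 -0.201  0.221]
0.196 [ 0.023 -0.    -0.048] [-0.    -0.022 -0.   ] [ 0.443 -0.201  0.238]
0.262 [ 0.033 -0.    -0.063] [-0.    -0.029 -0.   ] [ 0.449 -0.2    0.255]
0.327 [ 0.043 -0.    -0.077] [-0.    -0.036 -0.   ] [ 0.455 -0.2    0.271]
0.392 [ 0.055  0.    -0.091] [-0.    -0.042 -0.   ] [ 0.463 -0.2    0.288]
0.458 [ 0.067  0.    -0.104] [-0.    -0.049 -0.   ] [ 0.471 -0.2    0.303]
0.523 [ 0.08   0.    -0.116] [-0.    -0.056 -0.   ] [ 0.481 -0.2    0.318]
0.589 [ 0.094  0.    -0.127] [-0.    -0.063 -0.   ] [ 0.492 -0.2    0.333]
0.654 [ 0.109  0.    -0.137] [-0.   -0.07 -0.  ] [ 0.503 -0.2    0.347]
0.72 [ 0.124  0.    -0.147] [-0.    -0.077 -0.   ] [ 0.515 -0.2    0.36 ]
0.785 [ 0.14   0.    -0.155] [-0.    -0.084 -0.   ] [ 0.529 -0.2    0.372]
```

>>> {"op": "carry_out", "data": {"motion": [[0, [0.003, 0, -0.008], [0, -0.004, 0]], [0, [0.007, 0, -0.016], [0, -0.008, 0]], [0, [0.01, 0, -0.024], [0, -0.011, 0]], [0, [0.014, 0, -0.032], [0, -0.015, 0]], [0, [0.018, 0, -0.04], [0, -0.018, 0]], [0, [0.023, 0, -0.048], [0, -0.022, 0]], [0, [0.028, 0, -0.056], [0, -0.026, 0]], [0, [0.033, 0, -0.063], [0, -0.029, 0]], [0, [0.038, 0, -0.07], [0, -0.033, 0]], [0, [0.043, 0, -0.077], [0, -0.036, 0]], [0, [0.043, 0, -0.077], [0, -0.036, 0]]]}}

```text
clock: 21.55
ee_pos: [0.4549, -0.2005, 0.2713]
tcp_rot: [-3.132, -0.005, -0.232]
ft_force: [3.3, -2.2, -6.1]
gripper_width: 0.0104
```

Run:
```python
from h import *
for c in ["side","wrist"]:
    im=snapshot(c);cv2.imwrite(f"pics/{c}15.png",im)
    print(c,[(np.round(d["centre"],3).tolist(),round(d["p"],2)) for d in mark_of(c,"lid_handle")[:3]])
s=telemetry.read_state();Rm=R.from_rotvec(s["tcp_rot"]);z=Rm.as_matrix()[:,2]
b=s["ee_pos"]+z*.0514;print(s["clock"],s["ee_pos"],"bar",b,s["ft_force"],s["gripper_width"])
print("th",np.arctan2(b[2]-.13,.7104-b[0])-.0227, np.hypot(b[2]-.13,.7104-b[0]))
R0=Rm;p0=s["ee_pos"];hinge=np.array([.7104,-.2,.13]);phi0=.0227
bar=lambda th: hinge+.264*np.array([-np.cos(th+phi0),0,np.sin(th+phi0)])
for th in np.linspace(.327,.785,8):
    tilt=np.radians(15)*(1-th/.785);Rk=Rt(.003,tilt);pk=bar(th)+Rk.apply([.0007,0,-.0514])
    print(round(th,3),np.round(R0.inv().apply(pk-p0),3),np.round((R0.inv()*Rk).as_rotvec()/np.pi,3))
a=cv2.imread("pics/side15.png");cv2.imwrite("pics/c15.png",cv2.resize(a[130:300,230:430],None,fx=3.4,fy=3.4))
```

```text
side [([0.462, -0.2, 0.216], 0.6), ([0.374, 0.516, 0.001], 0.53)]
wrist [([0.464, -0.202, 0.222], 0.94)]
21.75 [ 0.45433044 -0.2004964   0.2696434 ] bar [ 0.46190857 -0.20043006  0.21880515] [ 4.7977206  -3.12278278 -6.78456683] 0.010511121904786471
th 0.32053167615698275 0.2638831983392132
0.327 [ 0.001 -0.    -0.002] [-0.     0.002 -0.   ]
0.392 [ 0.011 -0.    -0.016] [-0.    -0.005 -0.   ]
0.458 [ 0.022 -0.    -0.031] [-0.    -0.012 -0.   ]
0.523 [ 0.034 -0.    -0.044] [-0.    -0.019 -0.   ]
0.589 [ 0.046 -0.    -0.057] [-0.    -0.026 -0.   ]
0.654 [ 0.06  -0.    -0.069] [-0.    -0.033 -0.   ]
0.72 [ 0.074 -0.    -0.08 ] [-0.   -0.04 -0.  ]
0.785 [ 0.089 -0.    -0.09 ] [-0.    -0.047 -0.   ]
```

View pics/c15.png

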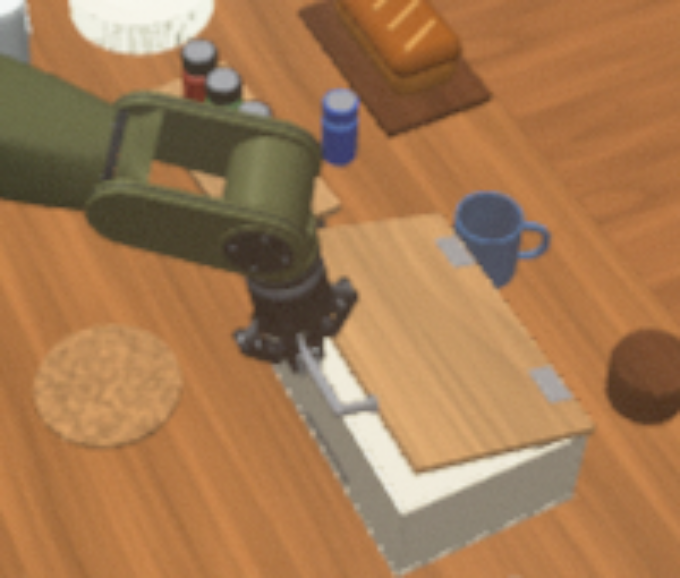

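View pics/wrist15.png

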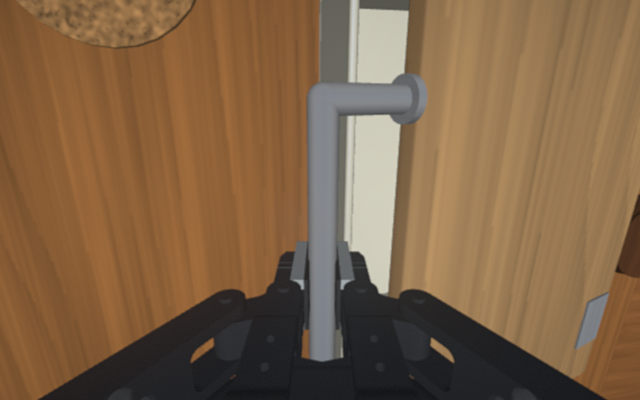

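The lid is following, at about 0.32 rad and radius 0.264 as expected. I'll continue to 45°.

>>> {"op": "carry_out", "data": {"motion": [[0, [0.006, 0, -0.009], [0, -0.002, 0]], [0, [0.011, 0, -0.016], [0, -0.005, 0]], [0, [0.017, 0, -0.024], [0, -0.009, 0]], [0, [0.022, 0, -0.031], [0, -0.012, 0]], [0, [0.034, 0, -0.044], [0, -0.019, 0]], [0, [0.046, 0, -0.057], [0, -0.026, 0]], [0, [0.06, 0, -0.069], [0, -0.033, 0]], [0, [0.067, 0, -0.075], [0, -0.036, 0]], [0, [0.074, 0, -0.08], [0, -0.04, 0]], [0, [0.082, 0, -0.085], [0, -0.043, 0]], [0, [0.089, 0, -0.091], [0, -0.047, 0]], [0, [0.089, 0, -0.091], [0, -0.047, 0]]]}}

```text
clock: 22.95
ee_pos: [0.5296, -0.2005, 0.3761]
tcp_rot: [3.142, 0.005, 0.001]
ft_force: [-6.8, -1.0, 3.2]
gripper_width: 0.0106
```

>>> {"op": "carry_out", "data": {"motion": [[0, [0, 0, 0], [0, 0, 0]], [0, [0, 0, 0], [0, 0, 0]], [0, [0, 0, 0], [0, 0, 0]], [0, [0, 0, 0], [0, 0, 0]], [0, [0, 0, 0], [0, 0, 0]]]}}

```text
clock: 23.45
ee_pos: [0.5285, -0.2005, 0.375]
tcp_rot: [-3.141, -0.004, 0.001]
ft_force: [-6.7, -2.4, 2.1]
gripper_width: 0.0102
```

Run:
```python
from h import *
for c in ["side","scene","wrist"]:
    im=snapshot(c);cv2.imwrite(f"pics/{c}16.png",im)
    print(c,[(n,[(np.round(d["centre"],3).tolist(),round(d["p"],2)) for d in mark_of(c,n)[:2]]) for n in ["lid_handle","jar_red","jar_green","jar_brown","jar_yellow"]])
s=telemetry.read_state();Rm=R.from_rotvec(s["tcp_rot"]);z=Rm.as_matrix()[:,2]
b=s["ee_pos"]+z*.0514;print(s["clock"],s["ee_pos"],"bar",b,s["ft_force"],s["gripper_width"])
print("th",np.arctan2(b[2]-.13,.7104-b[0])-.0227, np.hypot(b[2]-.13,.7104-b[0]))
a=cv2.imread("pics/side16.png");cv2.imwrite("pics/c16.png",cv2.resize(a[100:300,230:430],None,fx=2.9,fy=2.9))
```

```text
side [('lid_handle', [([0.527, -0.201, 0.316], 0.71)]), ('jar_red', []), ('jar_green', [([0.59, 0.584, 0.003], 0.4)]), ('jar_brown', [([0.576, 0.168, 0.076], 0.62)]), ('jar_yellow', [([0.578, 0.104, 0.082], 0.58)])]
scene [('lid_handle', [([0.527, -0.203, 0.322], 0.84), ([0.595, 0.577, 0.002], 0.34)]), ('jar_red', [([0.566, 0.292, 0.082], 0.73), ([0.543, -0.501, 0.0], 0.27)]), ('jar_green', [([0.564, 0.23, 0.078], 0.62)]), ('jar_brown', [([0.715, 0.21, -0.004], 0.86), ([0.578, 0.163, 0.081], 0.59)]), ('jar_yellow', [([0.58, 0.107, 0.079], 0.87)])]
wrist [('lid_handle', [([0.529, -0.199, 0.322], 0.93)]), ('jar_red', []), ('jar_green', []), ('jar_brown', [([0.787, -0.03, 0.005], 0.59)]), ('jar_yellow', [])]
24.35 [ 0.52848886 -0.20048644  0.37495969] bar [ 0.52845636 -0.20047389  0.3235597 ] [-6.6991492  -2.71294226  3.47280259] 0.010503616246066045
th 0.7936229425342224 0.26564797295686343
```

View pics/c16.png

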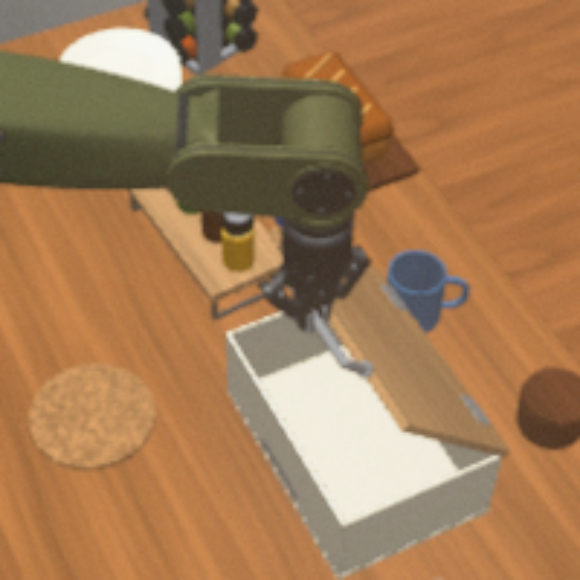

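View pics/scene16.png

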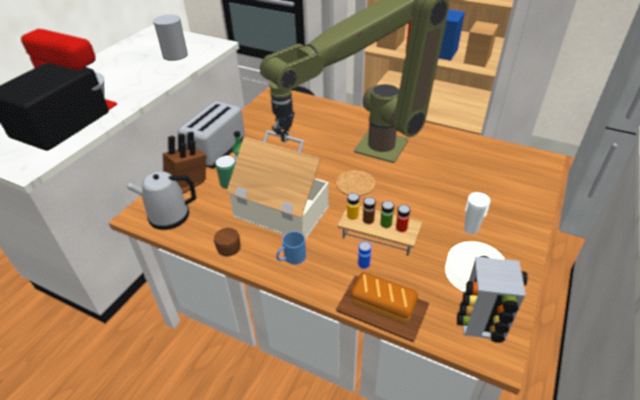

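View pics/wrist16.png

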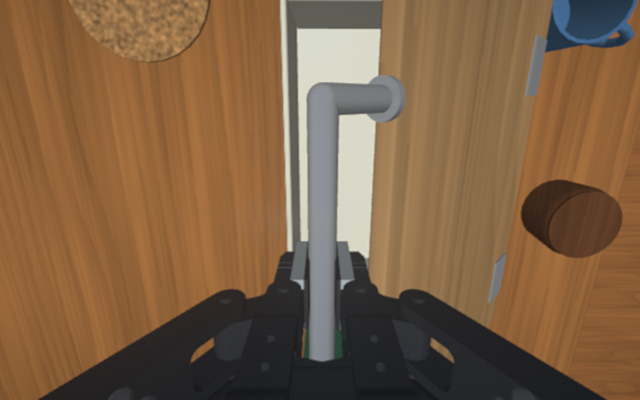

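The lid stands at 0.78-0.79 rad and is stationary. The bar is in the fingers, and the scene view shows all four jars in a row. I'll hand it in.

```bash
python3 -c "
from plant import r;print(r.job_done())"
```

```text
the job is handed in; nothing more can be done
None
```

I moved the green jar and then the red jar from the lid onto the spice shelf. I then gripped the bin's handle, lifted the lid to about 45°, and handed the job in at about 24 s of the 72 s with the handle still in the gripper. No verdict was reported.

**Jars:** the row runs yellow, brown, green, red, with centres about 62 mm apart, which leaves gaps of about 16 mm. All four stand within a few millimetres of the board's middle line. Yellow and brown were still in place to within the networks' few-millimetre accuracy.

**Lid:** it was at 0.79 rad from the arm's pose and 0.78 rad from the networks. The arm was still, and the fingers stood at 10.5 mm on the 12 mm bar. The wrist force was about 8 N, partly from pulling slightly against the hinge.

**Other things:** in the last pictures the mug, plates and cups look untouched. The bottle and tin are partly hidden behind the lid, and I did not measure any of the five again.

**Checks that disagreed:** the "jar_brown" search kept also reporting the blue look-alike on the worktop, which I ignored. In the last side view the arm hid red and green, so their final positions come from the scene camera alone. My first corner fits of the shelf and lid were up to 9 mm off, so I used the wrist-camera edges instead.

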